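# Lay the notebook down and close the case

### The job

Tidy the bench with pushes only, without picking anything up: push over the notebook that stands on its edge so that it lies flat where it stands, with the white paper label on its cover facing up, and flip over the raised lid of the small dark case and press it fully shut. Either may come first; leave the case where it stands and do not disturb the beaker, the vial or the timer near them.

Things in the scene. Friction and masses are not known exactly. Their poses are not given: they have to be found in the camera images.
- notebook: Dark blue hardback notebook, 210 x 150 x 17 mm, 0.2 to 0.45 kg, loose, standing upright on one long edge (150 mm high, 17 mm thick), heading varies widely. Origin: centre of the back cover; x along the 210 mm, y along the 150 mm (up at the start), z out through the front cover, which bears the white label (horizontal at the start, straight up when done). Tipped 8 degrees it falls by itself.
- notebook_centre (a point): Centre of the notebook's volume (75 mm above the worktop at the start, 8.5 mm when flat); each cover lies 8.5 mm from it along z.
- case: Small dark grey case, 90 x 130 x 44 mm when shut, 0.3 kg, loose, its lid open and leaning back over the hinge, on the side away from the robot or to its left or right. Origin: centre of the underside; x points from the front to the hinge at the back, y along the 130 mm width, z up. Base 30 mm high; the hinge axis runs along y at x = 46 mm, z = 30 mm.
- case_lid (a joint): Lid angle a: 0 shut, start 1.6 to 1.9 rad (1.57 upright). Lid 91 mm from hinge to front edge, plus a 4 mm yellow tab; outer face 14 mm from the hinge axis. In the case frame, outer face at distance s from the hinge: x = 46 - s cos a + 14 sin a, z = 30 + s sin a + 14 cos a (mm). Slight hinge friction: the lid may stop part-way; push it right down.
- beaker: Glass beaker, 73 mm wide, 94 mm high, standing behind the work; not to be disturbed. Origin: centre of its underside.
- vial: Capped glass vial, 23 mm wide, 62 mm high, standing upright between the notebook and the case; not to be disturbed. Origin: centre of its underside.
- timer: White bench timer, 62 x 68 x 22 mm, lying behind the work; not to be disturbed. Origin: centre of its underside.
Mind the look-alikes: they are no part of the job. Leave any purple look-alike of the case alone.

How it is judged:
At the end, for the whole second after the job is handed in: Notebook flat (within 0.06 rad, centre under 15 mm), label up, at rest, centre within 140 mm of its start (tipping alone makes about 110 mm); lid shut (under 0.06 rad); case level, within 30 mm of its start; beaker, vial and timer within 20 mm of theirs (angle between each of notebook, case's own z axis and vertical below 0.06 rad and height (world z) of notebook_centre below 0.015 m and distance of notebook_centre from where it was at the start of the episode below 0.14 m and linear speed of notebook below 0.02 m/s and value of joint case_lid below 0.06 rad and height (world z) of case below 0.006 m and distance of case from where it was at the start of the episode below 0.03 m and distance of each of beaker, vial, timer from where it was at the start of the episode below 0.02 m); the robot touches nothing.
It fails at once if the notebook is lifted (height (world z) of notebook_centre above 0.1 m).
It fails at once if the case is lifted or tipped (height (world z) of case above 0.025 m or angle between case's own z axis and vertical above 0.35 rad).
It fails at once if a bystander is moved or knocked over (distance of any of beaker, vial, timer from where it was at the start of the episode above 0.02 m or angle between any of beaker, vial's own z axis and vertical above 0.4 rad).
It also fails if it takes over 48 s, if anything falls off the work surface, if the arm or the gripper's body presses on something with over 40 N, if the wrist force passes 120 N, or if a joint passes its speed limit or range.

### The arm

A 6-joint arm with a two-finger parallel gripper is mounted at the origin on a cart in front of the work surface, level with it; the furniture and walls round the work are solid. World frame = base frame: x ahead of the robot, y to its left, z up, the work surface at z = 0. Lengths are in m, angles in rad, forces in N, time in s.
With the tool pointing down it reaches from about 0.35 to 0.875 m from the base axis. Payload 15.5 kg.
Tool frame: the origin (TCP) lies midway between the tips of the shut fingers; the grasp point (between the pads) lies 19 mm behind it; z points along the fingers, y is the line along which they close (so a half turn about z gives the same grasp; the last joint's range is limited). The gripper opens to 85 mm and grips with 20 to 120 N. Pads are 22 mm wide; open, the fingers measure 114 mm over their backs; the gripper's body (76 mm by 85 mm) begins 54 mm behind the grasp point. The pads swing forward as they close: fully open they stand 13 mm farther back than shut.
Start: joints at [-0.096, 0.494, 1.345, -0, 1.302, -0.096], TCP at [0.625, 0, 0.231] pointing down, gripper open.
Joint ranges: [-2.91, 2.91], [-0.82, 2.16], [0.22, 2.67], [-1.22, 4.37], [0.12, 2.79], [-3.08, 3.08]. Speed limits (rad/s): [1.89, 1.89, 2.57, 3.01, 3.01, 3.01].

### API

Orientations are given as [roll, pitch, yaw] about the fixed x, y, z axes, in that order (R = Rz(yaw) Ry(pitch) Rx(roll)).
In Python, from cell import bot, cams, hand_in gives the robot as it stands.
- The arm moves only by the tool jog_arm, never from a script. Its argument "increments" is text: rows parted by semicolons, each of 7 numbers parted by spaces: the shift along the tool's x, y, z normalised to -1 to 1, where 1 is 80 cm, then the turn, a rotation vector about the tool's x, y, z normalised to -1 to 1, where 1 is 30 degrees, then the opening, from 0 (shut) to 1 (fully open). In form: dx dy dz wx wy wz grip; .... A call has 1 to 10 rows; each row is the pose to reach, as a shift and turn from the pose commanded when the call began, along the tool's axes at that moment; what a row does not reach only later rows make up. A row lasts 1/8 s, in which the tool goes at most 62.5 mm and 10.7 degrees, less where a joint would pass 70% of its speed; a pose out of reach is approached as far as the arm can. A call with a number of a shift or a turn outside -1 to 1 is refused whole. A call with a gripper value outside its range is refused whole. The fingers move at their own pace and stop on an object; "squeeze" is the grip in N (left out, the last holds). Time passes only in rows, so rows that repeat a pose let the fingers close. It gives the time, the measured TCP pose, the force, the opening and the grip force at its end, in the units of the state.
- bot.get_obs(): the state, without advancing time (a new reading comes with each control period).
- cams.read_camera(name): name is "scene" or "side" or "wrist"; returns a dict with "image" (400x640x3 uint8, blue, green, red), "camera_matrix" (3x3 intrinsics, pixels), "R" (3x3) and "t" (3): a world point X has camera coordinates R X + t. Camera axes: x right, y down, z forward; pixel columns grow to the right and rows downward; lengths in m; the calibration is good to about 2 mm. A picture is of the moment at which its call begins. There is no depth.
- hand_in(): hands the job in; it is judged then, once.
The state is a dict: "t": time; "joint_positions": joint angles; "joint_vel": joint speeds; "joint_efforts": joint torques, N m; "eef_pos": TCP position; "eef_rot": TCP orientation; "contact_force": force on the tool from outside, world axes, zero at the start; "wrist_torque": the same for the moment, N m; "gripper_width": opening from 0.0 (shut) to 1.0 (fully open); "grasp_force": force on a finger pad.
Only numpy, scipy, OpenCV 4.12 (cv2) and the standard library are available. Lean on these libraries where they do the work, as an engineer would, in place of code of your own. Each camera call takes 0.05 s, during which the arm holds its last target. There are 200 camera calls.

## Working session

There is one attempt and no reset: what is moved stays moved. The work goes in short steps, Python scripts to look and compute and a tool call to move; the robot and the scene stay as the last step left them, time stands still between calls to the robot, and variables do not carry over. Pictures are saved under pics/ and viewed, at most 10 in all, crops included, and the job is handed in when it is done.

Besides the shell and the picture viewer there is one more tool, called after ">>>" as a command line: name --argument value ..., lists and objects as JSON in quotes. jog_arm: Moves the arm, as the interface text tells. Scaled input: -1 to 1 covers 80 cm each way for a shift and 30 degrees each way for a turn. Its arguments: {"type":"object","properties":{"increments":{"type":"string"},"squeeze":{"type":"number"}},"required":["increments"]}

```bash
mkdir -p pics; cat > h.py <<'E'
import numpy as np, cv2
from cell import bot, cams
def grab(n):
    d=cams.read_camera(n); return d
def ray(d,u,v):
    K,R,t=map(np.array,(d["camera_matrix"],d["R"],d["t"])); c=-R.T@t
    r=R.T@np.linalg.solve(K,[u,v,1]); return c,r
def onz(d,u,v,z=0):
    c,r=ray(d,u,v); return c+r*(z-c[2])/r[2]
def proj(d,X):
    p=np.array(d["camera_matrix"])@(np.array(d["R"])@np.array(X)+np.array(d["t"])); return p[:2]/p[2]
E
python3 - <<'E'
from h import *
import pickle
D={n:grab(n) for n in("scene","side","wrist")}
pickle.dump(D,open("d0.pkl","wb"))
for n in D: cv2.imwrite(f"pics/{n}0.png",D[n]["image"]); print(n,ray(D[n],320,200))
print(bot.get_obs())
E
```

```text
scene (array([0.21897413, 0.73764828, 0.67454581]), array([ 0.33824216, -0.73482824, -0.58794022]))
side (array([0.55202916, 0.75276273, 0.57688919]), array([ 0.05586871, -0.83578759, -0.54626496]))
wrist (array([0.62590152, 0.08369296, 0.37362293]), array([-0.00363577, -0.3275613 , -0.944829  ]))
{'t': 0.15, 'joint_positions': array([-9.54948178e-02,  4.94032334e-01,  1.34593949e+00,  3.45957439e-05,
        1.30246884e+00, -9.55342636e-02]), 'joint_vel': array([-0.00016861, -0.0016079 , -0.00307185, -0.00013312,  0.00021608,
        0.00148703]), 'joint_efforts': array([ 4.76028199e-04, -8.82539248e+01, -3.84067369e+01, -1.70366275e-04,
        7.04737889e-03, -2.97315989e-05]), 'eef_pos': array([6.24760627e-01, 4.06042560e-05, 2.30858983e-01]), 'eef_rot': array([-3.14075170e+00, -1.14088351e-04,  1.57082654e+00]), 'contact_force': array([-0.12662546, -0.15593361,  0.57225189]), 'wrist_torque': array([-0.00833994, -0.02071299,  0.01006797]), 'grasp_force': 0.0, 'gripper_width': 1.000152431880879}
```

View pics/scene0.png

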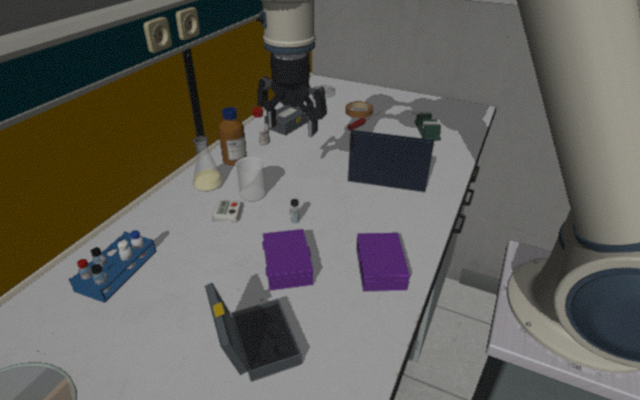

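View pics/side0.png

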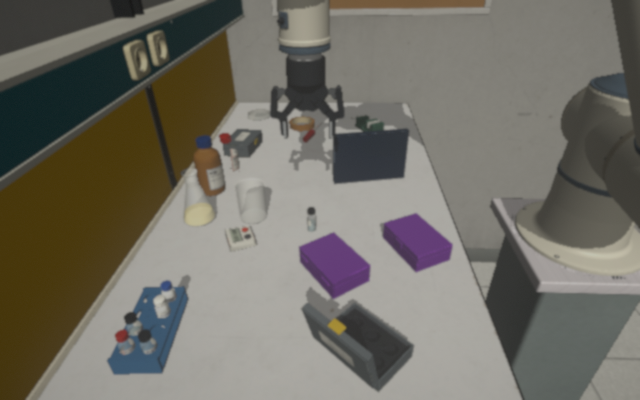

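The scene picture shows the notebook standing at about (390,160) with no label on the visible side. The case is at (255,330) with its lid raised on the left (+x, away from the robot), its tab at (218,310). Two purple boxes, at (288,258) and (382,262), are look-alikes to leave alone, as is a dark box behind the gripper at (290,120). The vial is at (294,211), the beaker at (250,180) and the timer at (228,211).

The side picture shows the notebook at (370,155), the case at (357,340), its tab at (338,327), and the dark box at (243,142).

```bash
python3 - <<'E'
import pickle; from h import *
D=pickle.load(open("d0.pkl","rb"))
S=D["scene"]["image"];P=D["side"]["image"]
a=cv2.resize(S[110:400,180:500],None,fx=1.25,fy=1.25,interpolation=2)
b=cv2.resize(P[100:390,220:480],None,fx=1.4,fy=1.25,interpolation=2)
a=cv2.convertScaleAbs(np.hstack([a,b[:, :400]]),alpha=1.8,beta=10)
w=cv2.resize(D["wrist"]["image"],(320,200))
a=np.vstack([a,np.hstack([w,np.zeros((200,a.shape[1]-320,3),np.uint8)])])
cv2.imwrite("pics/c1.png",a);print(a.shape)
for n in("scene","side"):
    d=D[n];h=cv2.cvtColor(d["image"],40);g=d["image"].astype(int)
    m=((h[...,2]<85)&(g[...,0]>g[...,2]+6)).astype(np.uint8)
    m[:, :330 if n=="scene" else 325]=0
    for c in cv2.findContours(m,0,2)[0]:
        if cv2.contourArea(c)>2000:
            x=cv2.approxPolyDP(c,6,True)[:,0]; print(n,"nb",cv2.contourArea(c),x.tolist(),[onz(d,*p).round(3).tolist() for p in x])
    m=((h[...,0]>18)&(h[...,0]<33)&(h[...,1]>150)&(h[...,2]>120)).astype(np.uint8)
    for c in cv2.findContours(m,0,2)[0]:
        if 20<cv2.contourArea(c)<600: print(n,"yel",cv2.boundingRect(c),cv2.minAreaRect(c))
E
```

```text
(562, 764, 3)
scene nb 5239.5 [[580, 280], [566, 300], [575, 329], [593, 345], [639, 361], [639, 269]] [[0.001, -0.085, 0.0], [0.026, -0.013, 0.0], [0.01, 0.057, -0.0], [-0.019, 0.081, 0.0], [-0.091, 0.083, 0.0], [-0.113, -0.176, 0.0]]
scene nb 4125.0 [[439, 125], [426, 125], [421, 132], [428, 136], [353, 131], [348, 179], [423, 191]] [[0.428, -0.67, 0.0], [0.468, -0.651, 0.0], [0.47, -0.593, 0.0], [0.442, -0.576, 0.0], [0.673, -0.502, 0.0], [0.579, -0.229, 0.0], [0.378, -0.262, 0.0]]
scene yel (213, 303, 11, 14) ((217.96229553222656, 309.367919921875), (11.675646781921387, 8.791075706481934), 74.05460357666016)
side nb 3176.0 [[406, 130], [337, 135], [335, 181], [401, 176]] [[0.319, -0.609, 0.0], [0.573, -0.561, 0.0], [0.573, -0.232, 0.0], [0.378, -0.265, 0.0]]
side yel (329, 320, 16, 14) ((337.0000305175781, 326.0000305175781), (14.142135620117188, 9.899494171142578), 45.0)
```

View pics/c1.png

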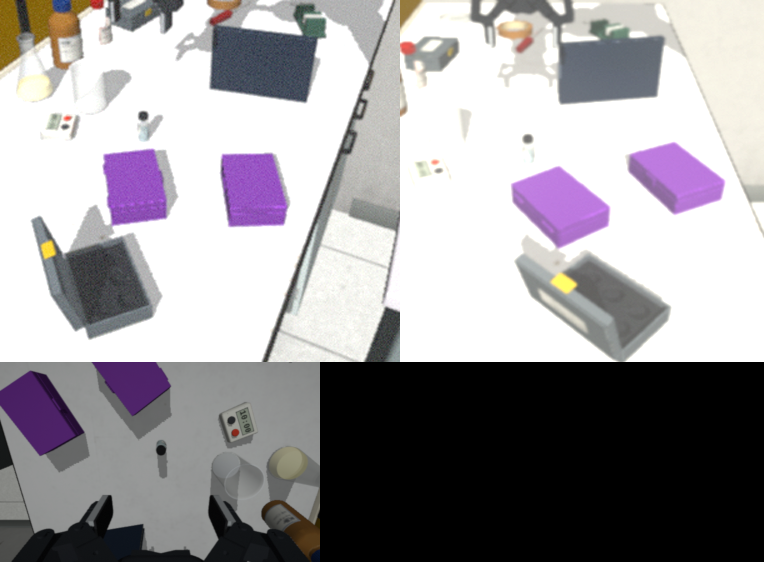

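The crop confirms the targets. The raised-lid dark grey case has its yellow tab at scene pixel (218,309). The purple boxes are closed look-alikes, and the notebook's visible +y face has no label, so the label faces −y.

Next I measure the case, the vial and the purple boxes.

```bash
python3 - <<'E'
import pickle; from h import *
D=pickle.load(open("d0.pkl","rb"))
def tri(u,v):
    A=[];b=[]
    for n,p in(("scene",u),("side",v)):
        c,r=ray(D[n],*p); r=r/np.linalg.norm(r);M=np.eye(3)-np.outer(r,r);A.append(M);b.append(M@c)
    return np.linalg.lstsq(np.vstack(A),np.hstack(b),rcond=None)[0].round(3)
print("tab",tri((218,309.4),(337,326)))
for n,roi in(("scene",(195,275,310,385)),("side",(295,290,418,395))):
    d=D[n];im=d["image"];h=cv2.cvtColor(im,40);x0,y0,x1,y1=roi
    m=np.zeros(im.shape[:2],np.uint8);m[y0:y1,x0:x1]=((h[...,2]<115))[y0:y1,x0:x1]
    c=max(cv2.findContours(m,0,2)[0],key=cv2.contourArea)
    x=cv2.approxPolyDP(cv2.convexHull(c),3,True)[:,0]
    for p in x: print(n,"case",p,onz(d,*p,0).round(3)[:2],"z30",onz(d,*p,.03).round(3)[:2])
    m=((h[...,0]>125)&(h[...,0]<160)&(h[...,1]>100)).astype(np.uint8)
    for c in cv2.findContours(m,0,2)[0]:
        if cv2.contourArea(c)>300:
            x=cv2.approxPolyDP(cv2.convexHull(c),3,True)[:,0]
            print(n,"purple",[(p.tolist(),onz(d,*p,0).round(3)[:2].tolist(),onz(d,*p,.044).round(3)[:2].tolist()) for p in x])
d=D["scene"];print("vial",onz(d,294,221,0),onz(D["side"],311,230,0))
print("beaker",onz(d,251,195,0),"timer",onz(d,228,213,.02))
E
```

```text
tab [0.557 0.383 0.122]
scene case [309 275] [0.514 0.147] z30 [0.501 0.173]
scene case [309 347] [0.436 0.305] z30 [0.427 0.324]
scene case [302 363] [0.433 0.339] z30 [0.424 0.356]
scene case [251 381] [0.494 0.405] z30 [0.482 0.42 ]
scene case [237 371] [0.525 0.4  ] z30 [0.511 0.415]
scene case [220 346] [0.58  0.371] z30 [0.564 0.387]
scene case [205 285] [0.693 0.264] z30 [0.672 0.285]
scene case [254 275] [0.618 0.197] z30 [0.6   0.221]
scene purple [([396, 233], [0.391, -0.064], [0.38, -0.012]), ([408, 272], [0.33, 0.048], [0.323, 0.093]), ([406, 288], [0.321, 0.094], [0.314, 0.136]), ([364, 290], [0.396, 0.136], [0.384, 0.175]), ([358, 234], [0.47, -0.022], [0.453, 0.028])]
scene purple [([302, 230], [0.594, 0.022], [0.57, 0.069]), ([312, 283], [0.499, 0.164], [0.481, 0.202]), ([270, 289], [0.568, 0.216], [0.545, 0.25]), ([264, 234], [0.667, 0.074], [0.638, 0.117])]
side case [307 303] [0.617 0.233] z30 [0.613 0.26 ]
side case [355 302] [0.524 0.228] z30 [0.526 0.255]
side case [412 345] [0.429 0.321] z30 [0.435 0.343]
side case [410 357] [0.435 0.344] z30 [0.442 0.366]
side case [379 390] [0.491 0.404] z30 [0.494 0.422]
side case [313 336] [0.6   0.308] z30 [0.597 0.332]
side case [302 310] [0.625 0.251] z30 [0.621 0.277]
side purple [([332, 234], [0.575, 0.017], [0.573, 0.074]), ([368, 265], [0.494, 0.123], [0.499, 0.171]), ([366, 280], [0.501, 0.168], [0.505, 0.212]), ([334, 296], [0.565, 0.214], [0.564, 0.255]), ([301, 249], [0.643, 0.074], [0.636, 0.126])]
side purple [([387, 223], [0.44, -0.03], [0.449, 0.03]), ([416, 215], [0.364, -0.066], [0.378, -0.004]), ([450, 244], [0.304, 0.047], [0.323, 0.101]), ([448, 257], [0.318, 0.092], [0.336, 0.142]), ([416, 269], [0.394, 0.132], [0.406, 0.179])]
vial [6.27020136e-01 4.12217450e-04 0.00000000e+00] [0.62568278 0.00316777 0.        ]
beaker [ 0.7791387  -0.04679542  0.        ] timer [0.77205303 0.06415074 0.02      ]
```

Everything measured agrees with the given sizes:
- **Notebook:** the bottom edge is about 0.20 m long, and the free side faces n = (−0.16, 0.99). I push from −y towards +n.
- **Case:** the centre is at about (0.511, 0.329), with x_case = (0.68, 0.735). The tab height gives a lid angle of about 1.78.

I start with the notebook by moving above its label side with the fingers shut.

>>> jog_arm --increments "-0.07 -0.03 0 0 0 0 0; -0.14 -0.06 0 0 0 0 0; -0.21 -0.095 0 0 0 0 0; -0.28 -0.125 0 0 0 0 0; -0.34 -0.155 0 0 0 0 0; -0.395 -0.175 0 0 0 0 0; -0.395 -0.175 0 0 0 0 0; -0.395 -0.175 0.05 0 0 0 0; -0.395 -0.175 0.1 0 0 0 0; -0.395 -0.175 0.14 0 0 0 0"

```text
t: 1.4
eef_pos: [0.4849, -0.3149, 0.1177]
eef_rot: [-3.141, -0.001, 1.571]
contact_force: [1.5, -0.1, -1.0]
gripper_width: 0.002
grasp_force: 0.0
```

```bash
python3 - <<'E'
from h import *
a=grab("scene")["image"][60:260,230:500];b=grab("side")["image"][60:260,230:480];w=grab("wrist")["image"]
cv2.imwrite("pics/c2.png",cv2.convertScaleAbs(np.vstack([cv2.resize(np.hstack([a,b]),(640,246)),cv2.resize(w,(512,320)) if 0 else cv2.copyMakeBorder(cv2.resize(w,(512,320)),0,0,0,128,0)]),alpha=1.4))
print(bot.get_obs()["eef_pos"],bot.get_obs()["eef_rot"],bot.get_obs()["contact_force"])
E
```

```text
[ 0.48456499 -0.31478788  0.11834232] [-3.13920811e+00 -2.06461635e-03  1.57139714e+00] [-0.40610023  0.06654475  1.65708186]
```

View pics/c2.png

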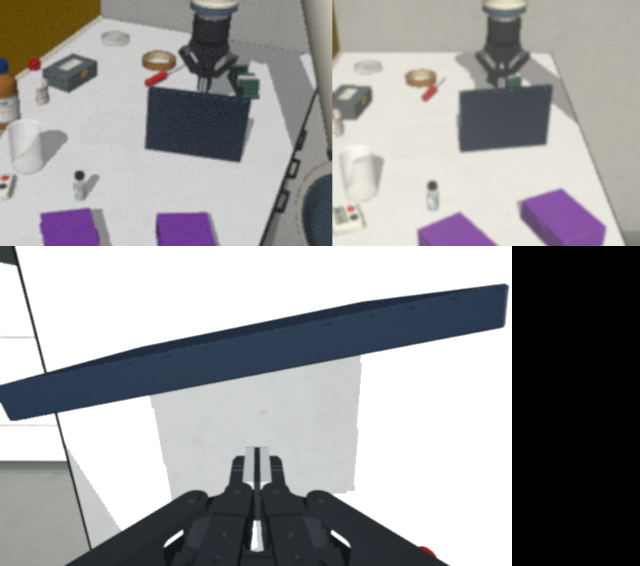

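The fingertips stand behind the unlabelled-side-away notebook. In the wrist view they are at (257,450), close to mid-length, with clear space to the cover. I push slowly along n.

>>> jog_arm --increments "0.01 -0.002 0 0 0 0 0; 0.02 -0.003 0 0 0 0 0; 0.03 -0.005 0 0 0 0 0; 0.04 -0.006 0 0 0 0 0; 0.049 -0.008 0 0 0 0 0; 0.058 -0.009 0 0 0 0 0; 0.066 -0.011 0 0 0 0 0; 0.074 -0.012 0 0 0 0 0; 0.08 -0.013 0 0 0 0 0; 0.08 -0.013 0 0 0 0 0"

```text
t: 2.8
eef_pos: [0.4746, -0.2517, 0.1193]
eef_rot: [-3.142, -0.0, 1.571]
contact_force: [0.4, 0.2, 0.2]
gripper_width: -0.005
grasp_force: 0.0
```

```bash
python3 - <<'E'
from h import *
a=grab("scene")["image"][60:260,230:500];b=grab("side")["image"][60:260,230:480]
cv2.imwrite("pics/c3.png",cv2.resize(np.hstack([a,b]),(780,300)))
E
```

```text
(no output)
```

View pics/c3.png

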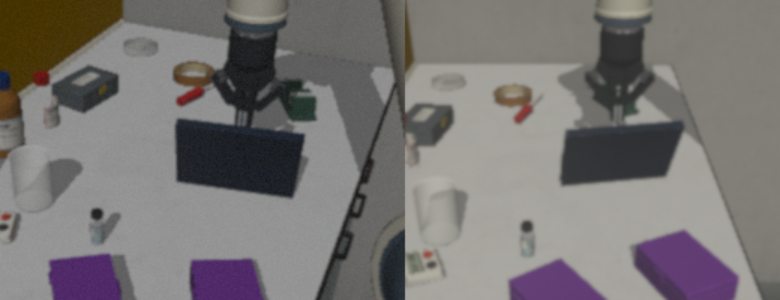

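The notebook, at (240,155) in the left half, is tipping towards the camera and the contact force is zero. I lift clear while it falls.

>>> jog_arm --increments "0 0 0 0 0 0 0; 0 0 0 0 0 0 0; 0 0 0 0 0 0 0; 0 0 -0.03 0 0 0 0; 0 0 -0.08 0 0 0 0; 0 0 -0.12 0 0 0 0; 0 0 -0.16 0 0 0 0; 0 0 -0.16 0 0 0 0"

```text
t: 3.9
eef_pos: [0.4755, -0.2527, 0.2495]
eef_rot: [3.138, 0.002, 1.571]
contact_force: [-0.1, 0.5, 0.2]
gripper_width: 0.002
grasp_force: 0.0
```

```bash
python3 - <<'E'
from h import *
d=grab("scene");a=d["image"][60:260,230:500];b=grab("side")["image"][60:260,230:480]
cv2.imwrite("pics/c4.png",cv2.resize(np.hstack([a,b]),(780,300)))
E
```

```text
(no output)
```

View pics/c4.png

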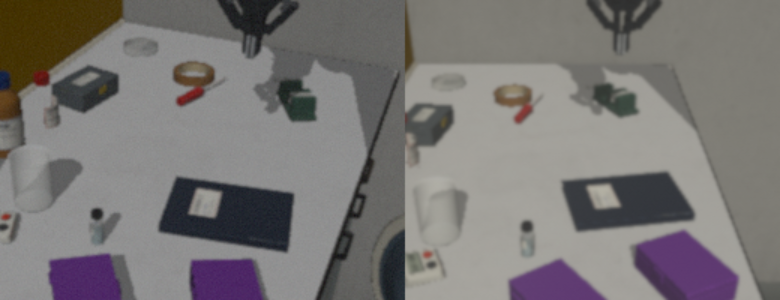

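The notebook lies flat at (228,212) in the left half, with the white label up at (205,203). The vial is untouched. Next is the lid, from its outer side.

>>> jog_arm --increments "0.07 0.013 0 0 0 0 0; 0.145 0.027 0 0 0 0 0; 0.22 0.04 0 0 0 0 0; 0.295 0.054 0 0 0 0 0; 0.37 0.068 0 0 0 0 0; 0.445 0.082 0 0 0 0 0; 0.52 0.096 0 0 0 0 0; 0.595 0.11 0 0 0 0 0; 0.67 0.123 0 0 0 0 0; 0.745 0.137 0 0 0 0 0"

```text
t: 5.25
eef_pos: [0.5838, 0.3458, 0.2457]
eef_rot: [-3.14, 0.001, 1.571]
contact_force: [0.2, -0.5, -0.1]
gripper_width: -0.001
grasp_force: 0.0
```

>>> jog_arm --increments "0.07 0.013 0 0 0 0 0; 0.11 0.02 0 0 0 0 0; 0.11 0.02 0 0 0 0 0"

```text
t: 5.62
eef_pos: [0.5995, 0.434, 0.2447]
eef_rot: [-3.139, 0.001, 1.573]
contact_force: [0.2, -0.5, -0.0]
gripper_width: 0.003
grasp_force: 0.0
```

>>> jog_arm --increments "0 0 0.07 0 0 0 0; 0 0 0.13 0 0 0 0; 0 0 0.18 0 0 0 0; 0 0 0.18 0 0 0 0"

```text
t: 6.12
eef_pos: [0.5981, 0.4299, 0.0994]
eef_rot: [-3.135, 0.004, 1.57]
contact_force: [0.1, 0.2, 0.3]
gripper_width: 0.001
grasp_force: 0.0
```

>>> jog_arm --increments "-0.011 -0.01 0 0 0 0 0; -0.022 -0.02 0 0 0 0 0; -0.033 -0.03 0 0 0 0 0; -0.042 -0.039 0 0 0 0 0; -0.051 -0.047 0 0 0 0 0; -0.06 -0.055 0 0 0 0 0; -0.068 -0.063 0 0 0 0 0; -0.077 -0.071 0 0 0 0 0; -0.086 -0.079 0 0 0 0 0; -0.092 -0.085 0 0 0 0 0"

```text
t: 7.38
eef_pos: [0.5317, 0.3579, 0.1032]
eef_rot: [-3.141, 0.0, 1.571]
contact_force: [0.8, 0.7, 0.6]
gripper_width: -0.001
grasp_force: 0.2
```

```bash
python3 - <<'E'
from h import *
a=grab("scene")["image"][200:400,160:360];b=grab("side")["image"][200:400,240:440]
cv2.imwrite("pics/c5.png",cv2.convertScaleAbs(cv2.resize(np.hstack([a,b]),(800,400)),alpha=1.5))
E
```

```text
(no output)
```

View pics/c5.png

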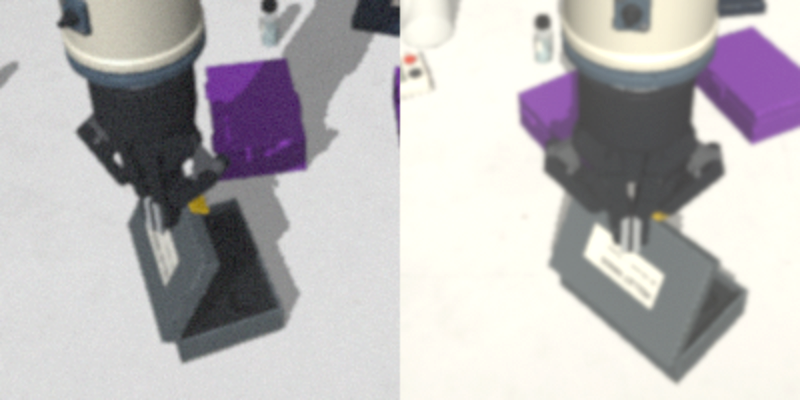

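The lid, about 1.2 rad, leans inward with the fingertips on its label at (630,235), and the case is in place. I follow the arc down.

>>> jog_arm --increments "-0.013 -0.012 0.007 0 0 0 0; -0.027 -0.025 0.016 0 0 0 0; -0.04 -0.037 0.029 0 0 0 0; -0.05 -0.046 0.044 0 0 0 0; -0.056 -0.052 0.057 0 0 0 0; -0.06 -0.055 0.066 0 0 0 0; -0.06 -0.055 0.069 0 0 0 0; -0.06 -0.055 0.069 0 0 0 0"

```text
t: 8.48
eef_pos: [0.4885, 0.3107, 0.0481]
eef_rot: [3.141, -0.0, 1.571]
contact_force: [0.3, -0.2, 1.0]
gripper_width: 0.001
grasp_force: 0.0
```

>>> jog_arm --increments "0 0 0.002 0 0 0 0; 0 0 0.004 0 0 0 0; 0 0 0.005 0 0 0 0; 0 0 0.006 0 0 0 0; 0 0 0.006 0 0 0 0"

```text
t: 9.1
eef_pos: [0.4883, 0.3105, 0.0441]
eef_rot: [3.141, -0.0, 1.571]
contact_force: [-3.6, -3.1, 16.2]
gripper_width: 0.001
grasp_force: 8.0
```

The fingertips met the lid top at z = 0.044 (the shut height) with 16 N. I retreat and check.

>>> jog_arm --increments "0 0 -0.002 0 0 0 0; 0 0 -0.05 0 0 0 0; 0 0 -0.12 0 0 0 0; -0.07 0 -0.2 0 0 0 0; -0.14 0 -0.25 0 0 0 0; -0.21 0 -0.25 0 0 0 0; -0.28 0 -0.25 0 0 0 0; -0.28 0 -0.25 0 0 0 0"

```text
t: 10.1
eef_pos: [0.4881, 0.0834, 0.2438]
eef_rot: [3.141, 0.0, 1.567]
contact_force: [-0.6, 0.2, 0.1]
gripper_width: 0.006
grasp_force: 0.0
```

```bash
python3 - <<'E'
from h import *
D={n:grab(n) for n in("scene","side")}
a=D["scene"]["image"][120:400,160:480];b=D["side"]["image"][120:400,180:480]
cv2.imwrite("pics/c6.png",cv2.convertScaleAbs(cv2.resize(np.hstack([a,b]),(800,360)),alpha=1.4))
x=np.array([.68,.735,0])/1.0013;y=np.array([-x[1],x[0],0]);c=np.array([.511,.329,0])
for n,roi in(("scene",(195,290,310,395)),("side",(295,300,418,395))):
    d=D[n];h=cv2.cvtColor(d["image"],40);x0,y0,x1,y1=roi
    m=np.zeros(h.shape[:2],np.uint8);m[y0:y1,x0:x1]=(h[...,2]<115)[y0:y1,x0:x1]
    k=max(cv2.findContours(m,0,2)[0],key=cv2.contourArea)
    for p in cv2.approxPolyDP(cv2.convexHull(k),3,True)[:,0]: print(n,p,onz(d,*p).round(3)[:2],onz(d,*p,.044).round(3)[:2])
    print("expected shut top",[proj(d,c+i*45*x/1e3+j*65*y/1e3+[0,0,.044]).round(0).tolist() for i,j in((-1,1),(1,1),(1,-1),(-1,-1))])
E
```

```text
scene [289 290] [0.532 0.202] [0.512 0.237]
scene [309 331] [0.452 0.274] [0.436 0.304]
scene [304 359] [0.434 0.33 ] [0.42  0.357]
scene [299 365] [0.436 0.344] [0.422 0.37 ]
scene [251 381] [0.494 0.405] [0.476 0.427]
scene [233 326] [0.584 0.325] [0.56  0.352]
scene [231 307] [0.613 0.289] [0.587 0.318]
expected shut top [[301.0, 348.0], [248.0, 366.0], [230.0, 306.0], [277.0, 293.0]]
side [347 300] [0.54  0.223] [0.541 0.263]
side [363 301] [0.509 0.225] [0.512 0.265]
side [413 339] [0.425 0.309] [0.435 0.342]
side [410 357] [0.435 0.344] [0.444 0.376]
side [379 390] [0.491 0.404] [0.496 0.431]
side [320 340] [0.587 0.316] [0.584 0.35 ]
side [322 320] [0.586 0.273] [0.583 0.309]
side [332 308] [0.568 0.244] [0.567 0.283]
expected shut top [[414.0, 338.0], [379.0, 374.0], [318.0, 324.0], [354.0, 295.0]]
```

View pics/c6.png

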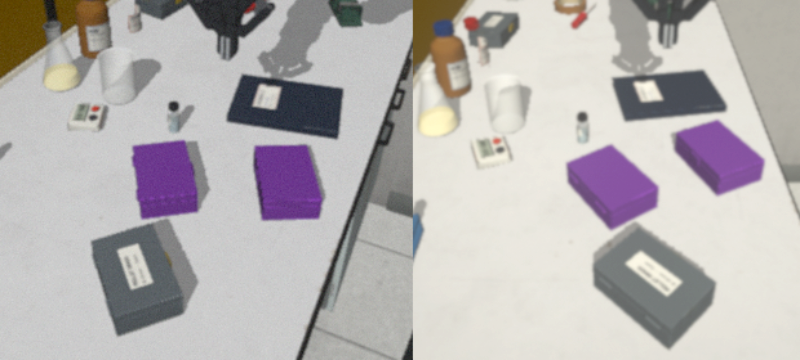

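The case is shut at (138,278): its outline matches the expected shut corners within a few pixels and its base corners have not moved. The notebook is flat with its label up, the vial, beaker and timer are in place, and the arm is clear.

```bash
python3 -c "
from cell import hand_in
print(hand_in())"
```

```text
the job is handed in; nothing more can be done
None
```

I handed the job in at about 10 s: the notebook lies flat with its label up, the case lid is pressed shut with the case where it stood, and the last pictures show the beaker, vial and timer in place; no verdict came back.

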